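Clamp a film guide roller in its V-block service stand

TASK

Take the rubber-covered guide roller out of its storage rest and lay it gently in the two V-blocks of the service stand, fully down in both grooves and centred lengthwise so that it sticks out equally at both ends. Then swing the hinged clamp strap over so that its pad rests on the roller, and let go. Do not disturb the other things on the cabinet.

Things in the scene. Friction and masses are not known exactly. Their poses are not given: they have to be found in the camera images.
- roller_center (a point): Guide roller: black rubber-covered cylinder, diameter 36, length 126 mm, with a 14 mm steel shaft stub at each end (162 mm over all), about 0.35 kg. The point is on its axis, half-way along; x is its long axis (the other axes turn as it rolls; both ends are alike). At the start it lies level in the storage rest, axis 34 mm above the work surface; lift it straight up.
- rest: Storage rest, fixed: white plastic plate 170 x 56 x 6 mm with a notched upright plate (36 mm wide and high) at each end, 73 mm from the middle, carrying the roller by its stubs; between them the rubber body hangs free, 10 mm above the plate. Origin under its centre, x along the roller, z up.
- vstand: Service stand, fixed: base plate 134 (x) by 146 (y, -54 to 92) by 8 mm; V-blocks at x = -48/+48 mm, 22 mm long, 66 wide, 46 high, 74 mm gap between for the fingers; 90 degree grooves along x, bottom at y = 0, z = 20 mm. Strap hinge post at x = 0, 44 mm wide, 80 high, near face at y = +54 mm. Origin on the work surface midway between the blocks, y towards the hinge post, z up.
- seat_mid (a point): Where the roller's centre is when it is seated and centred: 45.5 mm above the stand's origin; same axes as the stand.
- strap_hinge (a point): Centre of the strap's hinge pin: 62 mm in y and 71.5 mm in z from the stand's origin. The hinge axis runs along the stand's x axis.
- strap_handle (a point): Centre of the strap's handle: dark steel cross bar, diameter 16, 26 mm long along the stand's x axis, 110 mm from the hinge pin at the free end of the strap (steel bar 18 x 6 mm, rubber pad on its underside 62 mm from the hinge). Pinched on its two ends (26 mm apart) it can be led round the hinge, turning between the fingers.
- strap (a joint): Strap angle, rad. 0: closed, level, pad on the seated roller, handle at the stand's y = -48 mm. Grows as it opens: 1.57 upright, 2.7 open stop, leaning back away from the V-blocks, where it rests at the start. Weighs 0.2 kg, slightly stiff; past upright it sinks on to the roller by its own weight. Handle = hinge + 110 mm x (-cos(angle) along the stand's y, sin(angle) up).
- core: Bystander: cardboard film core, 79 mm diameter, 130 mm high, standing; origin under its centre.
- film: Bystander: film roll, 70 mm diameter, 120 mm high, standing; origin under its centre.
- weight: Bystander: small brass calibration weight, 29 mm diameter, 48 mm high, standing; origin under its centre.

How it is judged:
On the way:
1. the roller lies seated and centred in both V-blocks while the strap is still open (distance between roller_center and seat_mid below 0.01 m and z of roller_center in the frame of seat_mid between -0.002 and 0.002 m and angle between the x axis of roller_center and the x axis of seat_mid, either way round below 0.04 rad and value of joint strap above 1 rad), for 0.2 s.
At the end, for the whole second after the job is handed in: The roller lies at rest in both V grooves: its centre within 10 mm of the point midway between the V-blocks, within 2 mm of its seated height and its axis within 0.04 rad of the grooves; the strap is closed (within 0.05 rad of 0), at rest, its pad bearing on the roller (distance between roller_center and seat_mid below 0.01 m and z of roller_center in the frame of seat_mid between -0.002 and 0.002 m and angle between the x axis of roller_center and the x axis of seat_mid, either way round below 0.04 rad and value of joint strap between -0.05 and 0.05 rad and contact force between strap and roller above 0.3 N and linear speed of roller below 0.01 m/s and velocity of joint strap between -0.02 and 0.02 rad/s); the robot touches nothing.
It fails at once if the roller is slammed into the stand, or the strap on to it (more than 80 N) (contact force between roller and vstand above 80 N).
It fails at once if the roller is let fall (moves faster than 0.4 m/s, as after a drop of about 10 mm, while the fingers do not hold it) (contact force between roller and the fingers below 0.1 N and linear speed of roller above 0.4 m/s).
It fails at once if a bystander (core, film roll or weight) is moved more than 30 mm (distance of any of core, film, weight from where it was at the start of the episode above 0.03 m).
It also fails if it takes over 62 s, if anything falls off the work surface, if the arm or the gripper's body presses on something with over 40 N, if the wrist force passes 120 N, or if a joint passes its speed limit or range.

ROBOT

A 6-joint arm with a two-finger parallel gripper is mounted at the origin on a cart in front of the work surface, level with it; the furniture and walls round the work are solid. World frame = base frame: x ahead of the robot, y to its left, z up, the work surface at z = 0. Lengths are in m, angles in rad, forces in N, time in s.
With the tool pointing down it reaches from about 0.3 to 0.875 m from the base axis. Payload 6.4 kg.
Tool frame: the origin (TCP) lies midway between the tips of the shut fingers; the grasp point (between the pads) lies 19 mm behind it (ctrl.tcp_to_grasp is the distance from the TCP to the grasp point, in m); z points along the fingers, y is the direction in which the jaws open and shut (so a half turn about z gives the same grasp; the last joint's range is limited). The gripper opens to 85 mm and grips with 20 to 120 N. Pads are 22 mm wide; open, the fingers measure 114 mm over their backs; the gripper's body (76 mm by 85 mm) begins 54 mm behind the grasp point. The pads swing forward as they close: fully open they stand 13 mm farther back than shut.
Start: joints at [-1.524, 0.181, 1.607, -0, 1.354, -0.206], TCP at [0.144, -0.557, 0.231] pointing down, gripper open.
Joint ranges: [-2.99, 2.99], [-0.89, 2.07], [0.3, 2.58], [-1.14, 4.28], [0, 2.63], [-3.12, 3.12]. Speed limits (rad/s): [2.57, 2.57, 3.01, 3.14, 3.14, 3.14].

INTERFACE

Orientations are given as a unit quaternion [w, x, y, z].
In Python, from bench import monitor, imaging, order, spotter, ctrl gives the robot as it stands.
- The arm moves only by the shell command python3 -m pendant 'ROWS'. ROWS is JSON, a list that holds one entry, the list of rows, each a list of 5 numbers: the shift along the world's x, y, z in mm, then the turn about the world's z in degrees, then the finger opening in mm, from 0 to 85.4. A call has 1 to 8 rows; each row shifts and turns the commanded pose from where the row before left it; what a row does not reach is not made up. A row lasts 1/8 s, in which the tool goes at most 62.5 mm and 10.7 degrees, less where a joint would pass 70% of its speed; a pose out of reach is approached as far as the arm can. A call with a gripper value outside its range is refused whole. The fingers move at their own pace and stop on an object; the grip force is fixed at half the most. Time passes only in rows, so rows that do not move let the fingers close. It gives the time, the measured TCP pose, the force and the opening at its end, in the units of the state.
- monitor.get_obs(): the state, without advancing time (a new reading comes with each control period).
- imaging.camera(name): name is "side" or "top"; returns a dict with "img" (480x640x3 uint8, red, green, blue), "vfov" (degrees; the focal length in pixels is half the picture's height over the tangent of half this angle, whatever the lens; pixels are square), "cx", "cy" (the principal point, pixels), "distortion" ([k1, k2, p1, p2, k3] as OpenCV has them; the pictures are not rectified), "origin" and "orientation" of the camera in the world. Camera axes: x right, y down, z forward; pixel columns grow to the right and rows downward; lengths in m; the calibration is good to about 2 mm. A picture is of the moment at which its call begins. There is no depth.
- order.hand_in(): hands the job in, once; it reports no verdict.
Trained networks look in the newest picture that a camera, given by its name, has taken for a name from the list of things; names that differ only in an ending like _2 or _b are one class to them, and where a whole thing is asked for, a point or a joint stands for the part that bears it (a point fixed in the world has none). Each returns a list of dicts, best first, with "confidence" (0 to 1); they miss things now and then, are a little off and sometimes report something else, mostly with a low value. They report only what shows in the picture. A call takes as long as a camera call.
- spotter.recognise(camera, thing): "at" ([x, y, z] in m, in the coordinates of the camera as it stood for that picture, good to about 4 mm: the middle of the surface that is visible of it).
- spotter.tip_of(camera, thing): "at" ([x, y, z] in m, in the coordinates of the camera as it stood for that picture, good to about 4 mm: a listed point, or the origin of a listed thing).
The state is a dict: "time_s": time; "q": joint angles; "dq": joint speeds; "joint_efforts": joint torques, N m; "eef_pos": TCP position; "eef_rot": TCP orientation; "wrist_force": force on the tool from outside, world axes, zero at the start; "torque": the same for the moment, N m; "opening": opening from 0.0 (shut) to 1.0 (fully open).
Only numpy, scipy, OpenCV 4.12 (cv2) and the standard library are available. Lean on these libraries where they do the work, as an engineer would, in place of code of your own. Each camera call takes 0.05 s, during which the arm holds its last target. There are 200 camera calls.

## Working session

There is one attempt and no reset: what is moved stays moved. The work goes in short steps, Python scripts to look and compute and a shell command to move; the robot and the scene stay as the last step left them, time stands still between calls to the robot, and variables do not carry over. Pictures are saved under pics/ and viewed, about 8 in all and at most 12, crops included, and the job is handed in when it is done.

```bash
mkdir -p pics; cat > h.py <<'E'
import numpy as np, cv2
from scipy.spatial.transform import Rotation as R
from bench import monitor, imaging, order, spotter, ctrl
def cam(n):
    c=imaging.camera(n); f=240/np.tan(np.radians(c["vfov"])/2)
    c["K"]=np.array([[f,0,c["cx"]],[0,f,c["cy"]],[0,0,1]]); c["D"]=np.array(c["distortion"],float)
    q=np.array(c["orientation"]); c["R"]=R.from_quat(q[[1,2,3,0]]).as_matrix(); c["o"]=np.array(c["origin"]); return c
def w(c,p): return c["o"]+c["R"]@np.array(p)
def pix(c,P):
    P=(np.atleast_2d(P)-c["o"])@c["R"]; return cv2.projectPoints(P,np.zeros(3),np.zeros(3),c["K"],c["D"])[0][:,0]
def ray(c,uv,z):
    p=cv2.undistortPoints(np.array(uv,float).reshape(-1,1,2),c["K"],c["D"])[:,0]
    d=np.c_[p,np.ones(len(p))]@c["R"].T; return c["o"]+d*((z-c["o"][2])/d[:,2])[:,None]
def save(c,n): cv2.imwrite("pics/"+n,c["img"][:,:,::-1])
E
python3 - <<'E'
from h import *
np.set_printoptions(precision=4,suppress=True)
o=monitor.get_obs();print(o["time_s"],o["eef_pos"],o["eef_rot"],o["opening"],ctrl.tcp_to_grasp)
ims=[]
for n in("top","side"):
    c=cam(n);ims.append(c); save(c,n+"0.png");print(n,c["o"],c["R"][:,2],c["vfov"])
    for t in["roller_center","rest","vstand","seat_mid","strap_hinge","strap_handle","core","film","weight"]:
        print(t,[(w(c,d["at"]).round(4),round(d["confidence"],2)) for d in spotter.tip_of(n,t)[:2]])
E
```

```text
0.0 [ 0.1438 -0.5561  0.2304] [-0.0009  0.992   0.1261  0.0001] 0.9992466477368878 0.0187
top [0.5067 0.0774 1.1492] [ 0.0728 -0.0339 -0.9968] 43.07954266031807
roller_center [(array([ 0.4473, -0.1033,  0.0358]), 0.89)]
rest [(array([ 0.4407, -0.1092,  0.    ]), 0.79), (array([0.6928, 0.121 , 0.0003]), 0.6)]
vstand [(array([ 0.5041,  0.1157, -0.0046]), 0.55)]
seat_mid []
strap_hinge [(array([0.5038, 0.1733, 0.0735]), 0.6), (array([0.7068, 0.2258, 0.0039]), 0.18)]
strap_handle [(array([0.4909, 0.273 , 0.1163]), 0.58)]
core [(array([ 0.6918,  0.1221, -0.0015]), 0.95)]
film [(array([0.7081, 0.2238, 0.0032]), 0.96), (array([0.4878, 0.2718, 0.1165]), 0.24)]
weight [(array([ 0.6033, -0.0108, -0.0034]), 0.62), (array([0.7073, 0.2227, 0.0027]), 0.23)]
side [0.5441 0.825  0.4153] [ 0.0574 -0.9021 -0.4277] 44.23974811620944
roller_center [(array([ 0.4484, -0.1101,  0.0343]), 0.59)]
rest [(array([ 0.4454, -0.1121, -0.0012]), 0.64)]
vstand [(array([ 0.5106,  0.113 , -0.005 ]), 0.76)]
seat_mid [(array([0.5098, 0.1112, 0.0492]), 0.82)]
strap_hinge [(array([0.4996, 0.1756, 0.0707]), 0.76)]
strap_handle [(array([0.4927, 0.2737, 0.1196]), 0.72)]
core [(array([0.4922, 0.2731, 0.1221]), 0.72), (array([ 0.6882,  0.1228, -0.0029]), 0.56)]
film [(array([0.705 , 0.2315, 0.0019]), 0.73)]
weight [(array([ 0.6046, -0.0072,  0.0005]), 0.93)]
```

View pics/top0.png

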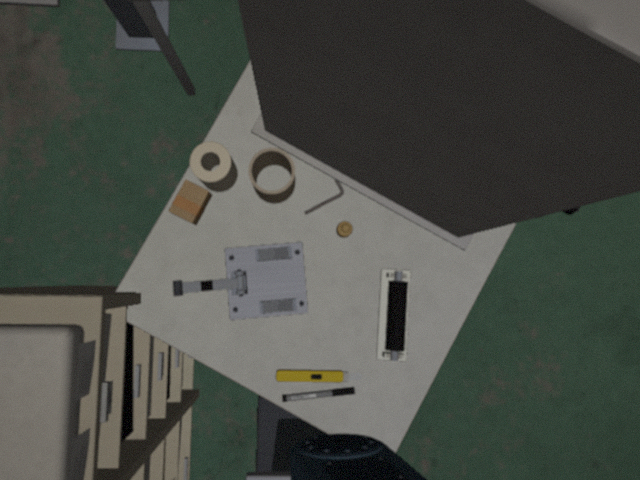

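View pics/side0.png

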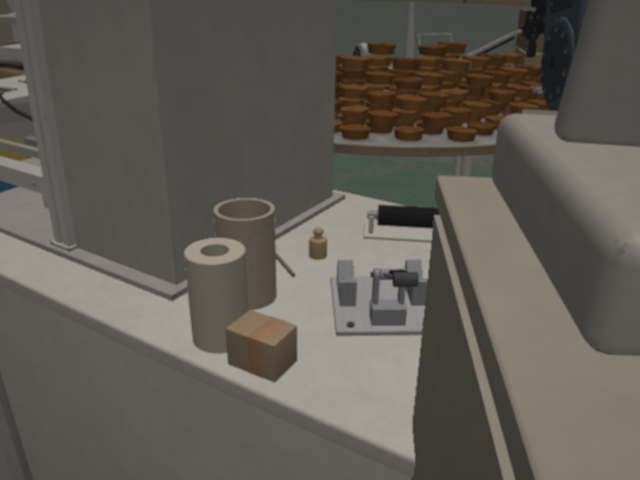

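The top view shows the roller's black body at about (397,316), the stand at (266,281) with V-blocks at (274,254) and (278,306), and the strap pointing left with its handle at (179,287). The weight is at (344,229). In the side view the near cabinet partly hides the stand, and the rest is at (400,225). Next I'll measure the axes from the outlines.

```bash
python3 - <<'E'
from h import *
np.set_printoptions(precision=4,suppress=True)
c=cam("top");g=cv2.cvtColor(c["img"],cv2.COLOR_RGB2GRAY)
m=np.zeros_like(g);m[265:370,370:420]=(g[265:370,370:420]<45)
n,l,s,ce=cv2.connectedComponentsWithStats(m);k=1+np.argmax(s[1:,4]);ys,xs=np.where(l==k)
def yaw(v): return np.degrees(np.arctan2(v[1],v[0]))
P=ray(c,np.c_[xs,ys],0.036)[:,:2];r=cv2.minAreaRect(P.astype(np.float32));print("roller",P.mean(0),r)
u,sv,vt=np.linalg.svd(P-P.mean(0));print("yaw",yaw(vt[0]*np.sign(vt[0,0])))
# stand corners
cs=np.float32([[224,247],[302,242],[308,313],[230,320]]).reshape(-1,1,2)
cs=cv2.cornerSubPix(g,cs,(5,5),(-1,-1),(3,50,.01))[:,0];C=ray(c,cs,0.008)[:,:2];print(cs,C)
print("edges",np.linalg.norm(C-np.roll(C,-1,0),axis=1))
# fit rigid
M=np.array([[67,92],[67,-54],[-67,-54],[-67,92]])/1e3
a=M-M.mean(0);b=C-C.mean(0);H=a.T@b;t=np.arctan2(H[0,1]-H[1,0],H[0,0]+H[1,1]);Q=np.array([[np.cos(t),-np.sin(t)],[np.sin(t),np.cos(t)]])
print("stand",C.mean(0)-Q@M.mean(0),"yaw",np.degrees(t),"res",C-(C.mean(0)+a@Q.T))
def crop(x0,y0,x1,y1,k): return cv2.resize(c["img"][y0:y1,x0:x1,::-1],None,fx=k,fy=k,interpolation=cv2.INTER_CUBIC)
cv2.imwrite("pics/crop1.png",np.hstack([crop(165,230,320,330,4)[:400],crop(375,262,415,362,4)]))
E
```

```text
roller [ 0.4455 -0.1076] ((0.4457058310508728, -0.1074424609541893), (0.03168300539255142, 0.12466716021299362), 87.2420425415039)
yaw -2.723109915764299
[[222.7345 248.4052]
 [303.3904 242.5785]
 [308.     313.    ]
 [230.843  320.7964]] [[0.5633 0.2137]
 [0.5771 0.0633]
 [0.4458 0.0523]
 [0.4295 0.1948]]
edges [0.1509 0.1317 0.1434 0.1351]
stand [0.5059 0.1121] yaw 6.137646090784445 res [[ 0.0005  0.0029]
 [-0.0013 -0.0022]
 [ 0.0007  0.001 ]
 [ 0.     -0.0017]]
```

View pics/crop1.png

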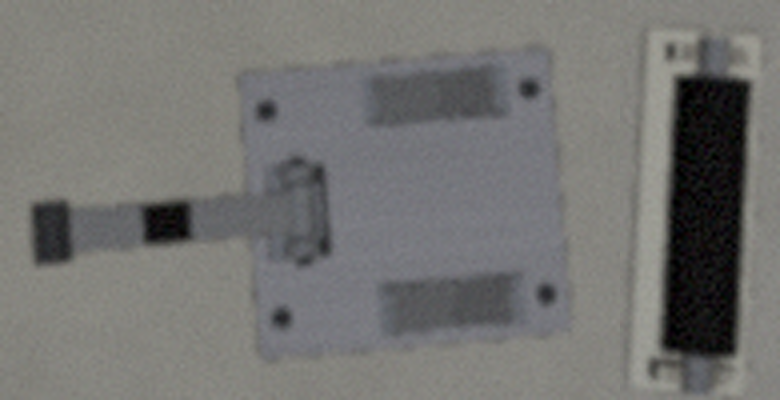

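The crop shows the strap handle at crop (52,233), the V-blocks at (437,95) and (452,304), and the plate corners sharply. I'll fit the stand pose to these points and move above the roller at the same time.

```bash
python3 -m pendant '[[[20,30,0,-1,60],[21,32,0,-1.2,60],[22,33,0,-1.2,60],[22,33,0,-1.2,60],[22,33,0,-1.3,60],[22,33,0,-1.3,60],[22,33,0,-1.3,60],[22,33,0,-1.3,60]]]'
python3 - <<'E'
from h import *
from scipy.optimize import least_squares
np.set_printoptions(precision=4,suppress=True)
c=cam("top")
uv=np.array([[240,72],[550,45],[570,328],[262,360],[437,95],[452,304],[52,233]])/4+[165,230]-.5
L=np.array([[67,92,8],[67,-54,8],[-67,-54,8],[-67,92,8],[48,0,44],[-48,0,44],[0,161.5,122]])/1e3
def T(p): return np.c_[L[:,:2]@np.array([[np.cos(p[2]),np.sin(p[2])],[-np.sin(p[2]),np.cos(p[2])]])+p[:2],L[:,2]]
r=least_squares(lambda p:(pix(c,T(p))-uv).ravel(),[.506,.112,.1],loss="soft_l1")
print(r.x,np.degrees(r.x[2]));print(pix(c,T(r.x))-uv)
for z in(0.1,.3,.5): print(z,ray(c,[[140,295],[130,320],[125,470],[260,132],[460,235]],z))
E
```

```text
time_s: 2.05
eef_pos: [0.3174, -0.2957, 0.2315]
eef_rot: [0.0, 0.999, 0.04, 0.0]
wrist_force: [0.1, -0.7, 0.0]
opening: 0.702
[0.508  0.1126 0.1056] 6.052208862347452
[[-0.3867  0.0231]
 [ 0.0331  0.0572]
 [ 1.2432  0.8169]
 [-0.3479  0.0806]
 [-0.2439 -0.7517]
 [ 0.4129  0.0304]
 [-0.2411 -0.2049]]
0.1 [[ 0.4772  0.3391  0.1   ]
 [ 0.4352  0.3538  0.1   ]
 [ 0.1917  0.35    0.1   ]
 [ 0.763   0.1437  0.1   ]
 [ 0.5899 -0.2078  0.1   ]]
0.3 [[ 0.4828  0.2892  0.3   ]
 [ 0.4488  0.3011  0.3   ]
 [ 0.2517  0.2981  0.3   ]
 [ 0.7141  0.131   0.3   ]
 [ 0.5741 -0.1534  0.3   ]]
0.5 [[ 0.4885  0.2393  0.5   ]
 [ 0.4624  0.2484  0.5   ]
 [ 0.3118  0.2461  0.5   ]
 [ 0.6653  0.1184  0.5   ]
 [ 0.5582 -0.0991  0.5   ]]
```

```bash
python3 -m pendant '[[[21,31,0,-1.2,60],[21,31,0,-1.2,60],[21,31,0,-1.2,60],[21,31,0,-1.2,60],[21,31,-15,-1.3,60],[23.5,33,-30,-1.3,60],[0,0,-40,0,60],[0,0,-30,0,60]]]'
python3 - <<'E'
from h import *
c=cam("top");save(c,"t2.png");s=cam("side");save(s,"s2.png")
for n,k in(("top",c),("side",s)):print([w(k,d["at"]).round(4) for d in spotter.tip_of(n,"roller_center")])
o=monitor.get_obs();print(o["eef_pos"],o["eef_rot"])
a=c["img"][240:400,340:440];b=s["img"][120:330,330:450]
cv2.imwrite("pics/c2.png",np.hstack([cv2.resize(a,(375,600)),cv2.resize(b,(343,600))])[:,:,::-1])
E
```

```text
time_s: 3.1
eef_pos: [0.4451, -0.108, 0.1149]
eef_rot: [-0.0, 1.0, -0.023, -0.0]
wrist_force: [-0.4, -0.5, 0.5]
opening: 0.702
[array([ 0.4457, -0.1061,  0.0358])]
[array([ 0.4495, -0.1123,  0.0326])]
[ 0.44536953 -0.10890561  0.11662603] [-1.05193172e-04  9.99717849e-01 -2.37519261e-02 -2.37386520e-04]
```

View pics/c2.png

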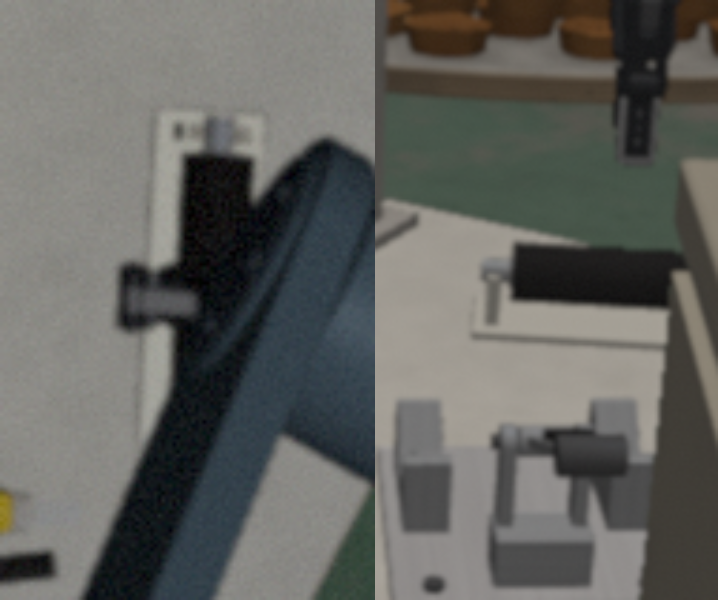

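The crops show the open fingers straddling the roller axis in the top view and hanging above the roller near its middle in the side view. I'll go down and grip.

```bash
python3 -m pendant '[[[0,1,-30,0,60],[0,0,-30,0,60],[0,0,-20,0,60],[0,0,-12,0,60],[0,0,-6,0,60],[0,0,-5,0,60],[0,0,0,0,60],[0,0,0,0,60]]]'; python3 -m pendant '[[[0,0,0,0,45],[0,0,0,0,38],[0,0,0,0,30],[0,0,0,0,20],[0,0,0,0,20],[0,0,0,0,20],[0,0,0,0,20],[0,0,0,0,20]]]'
```

```text
time_s: 4.3
eef_pos: [0.4457, -0.1079, 0.0137]
eef_rot: [0.0, 1.0, -0.024, 0.0]
wrist_force: [0.3, -0.5, -0.6]
opening: 0.699
time_s: 5.3
eef_pos: [0.4459, -0.1088, 0.0138]
eef_rot: [0.001, 1.0, -0.024, 0.001]
wrist_force: [-1.2, -4.9, 2.2]
opening: 0.402
```

```bash
python3 -m pendant '[[[0,0,3,0,20],[0,0,5,0,20],[0,0,10,0,20],[0,0,20,0,20],[0,0,22,0,20],[0,0,15,0,20],[0,0,5,0,20],[0,0,0,0,20]]]'
python3 - <<'E'
from h import *
o=monitor.get_obs();print(o["eef_pos"],o["eef_rot"],o["opening"],o["wrist_force"])
c=cam("top");s=cam("side");print([w(s,d["at"]).round(4) for d in spotter.tip_of("side","roller_center")])
a=c["img"][200:400,300:450];b=s["img"][100:310,330:450]
cv2.imwrite("pics/c3.png",np.hstack([cv2.resize(a,(450,600)),cv2.resize(b,(343,600))])[:,:,::-1])
E
```

```text
time_s: 6.3
eef_pos: [0.4453, -0.1077, 0.0933]
eef_rot: [0.0, 1.0, -0.024, 0.0]
wrist_force: [-0.1, 0.3, -2.5]
opening: 0.4
[ 0.44529891 -0.10771917  0.09332545] [ 4.89935661e-05  9.99719073e-01 -2.37014924e-02  1.11117815e-04] 0.39968310679156716 [-0.09003127  0.26684183 -2.48225596]
[array([ 0.4474, -0.1068,  0.1118])]
```

View pics/c3.png

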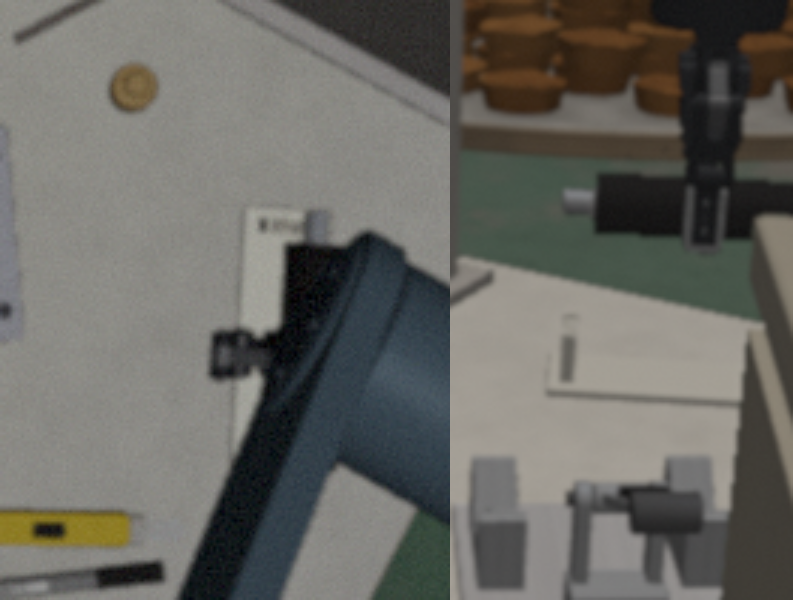

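The roller is lifted and level, gripped near its middle. Next I'll carry it over the stand.

```bash
python3 -m pendant '[[[5,20,0,1,20],[8,28,0,1.1,20],[9,30,0,1.1,20],[9,32,0,1.1,20],[9,32,0,1.1,20],[9,32,0,1.1,20],[8,28,0,1.1,20],[5.7,18.3,0,1.2,20]]]'; python3 -m pendant '[[[0,0,0,0,20],[0,0,0,0,20],[0,0,0,0,20]]]'
python3 - <<'E'
from h import *
np.set_printoptions(precision=4,suppress=True)
o=monitor.get_obs();print(o["eef_pos"],o["eef_rot"],o["opening"],o["wrist_force"])
c=cam("top");s=cam("side")
for n,k in(("top",c),("side",s)):
  for t in("roller_center","seat_mid"):print(n,t,[w(k,d["at"]).round(4) for d in spotter.tip_of(n,t)])
# project predicted stub ends of roller and seat in both views
t=np.radians(6.05);ux=np.array([np.cos(t),np.sin(t),0])
A=np.array([.508,.1126,.1135])
for k in(c,s): print(pix(k,[A+ux*.081,A-ux*.081]).round(1))
a=c["img"][200:350,200:400].copy();b=s["img"][180:330,320:450].copy()
cv2.imwrite("pics/c4.png",np.hstack([cv2.resize(a,(440,330)),cv2.resize(b,(360,415))[:330]])[:,:,::-1])
E
```

```text
time_s: 7.45
eef_pos: [0.5077, 0.1137, 0.0925]
eef_rot: [-0.0, 0.999, 0.054, -0.001]
wrist_force: [0.4, -0.1, -2.4]
opening: 0.402
time_s: 7.82
eef_pos: [0.5078, 0.1117, 0.0932]
eef_rot: [0.0, 0.999, 0.052, -0.0]
wrist_force: [-0.1, 0.3, -1.6]
opening: 0.402
[0.5078 0.1117 0.0932] [ 0.0001  0.9986  0.0525 -0.0002] 0.40229071495277335 [-0.1282  0.2595 -1.6391]
top roller_center []
top seat_mid []
side roller_center []
side seat_mid [array([0.5066, 0.1142, 0.0471])]
[[270.4 231.4]
 [278.4 326.9]]
[[322.5 222.4]
 [445.6 222.2]]
```

View pics/c4.png

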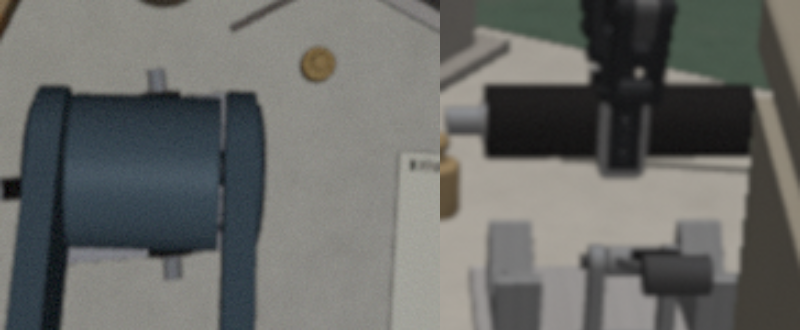

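The stub ends show at top-view pixels (270.9,230.9) and (278.6,326.8). These match the predicted (270.4,231.4) and (278.4,326.9), so I'll lower it.

```bash
python3 -m pendant '[[[0,0.5,-8,0,20],[0,0,-12,0,20],[0,0,-12,0,20],[0,0,-10,0,20],[0,0,-8,0,20],[0,0,-6,0,20],[0,0,-2,0,20],[0,0,0,0,20]]]'; python3 -m pendant '[[[0,0,-2,0,20],[0,0,-2,0,20],[0,0,-2,0,20],[0,0,0,0,20]]]'
```

```text
time_s: 9.12
eef_pos: [0.5082, 0.1131, 0.0354]
eef_rot: [0.0, 0.999, 0.053, 0.0]
wrist_force: [0.7, 0.7, -2.2]
opening: 0.402
time_s: 9.62
eef_pos: [0.5079, 0.1131, 0.0291]
eef_rot: [-0.0, 0.999, 0.053, -0.0]
wrist_force: [0.1, -0.2, -2.3]
opening: 0.401
```

```bash
python3 -m pendant '[[[0,0,-1,0,20],[0,0,-1,0,20],[0,0,0,0,20]]]'; python3 -m pendant '[[[0,0,-1,0,20],[0,0,0,0,20]]]'
```

```text
time_s: 10.0
eef_pos: [0.508, 0.1131, 0.0272]
eef_rot: [-0.0, 0.999, 0.053, -0.0]
wrist_force: [-0.7, -0.5, -1.7]
opening: 0.407
time_s: 10.25
eef_pos: [0.5081, 0.1131, 0.0263]
eef_rot: [-0.0, 0.999, 0.053, 0.0]
wrist_force: [-0.6, 0.2, -2.4]
opening: 0.404
```

```bash
python3 -m pendant '[[[0,0,-0.7,0,20],[0,0,0,0,20]]]'; python3 -m pendant '[[[0,0,-0.7,0,20],[0,0,0,0,20]]]';python3 -m pendant '[[[0,0,-0.7,0,20],[0,0,0,0,20]]]'
```

```text
time_s: 10.5
eef_pos: [0.5083, 0.1129, 0.0259]
eef_rot: [0.0, 0.999, 0.053, 0.0]
wrist_force: [-0.5, -1.7, 2.5]
opening: 0.402
time_s: 10.75
eef_pos: [0.5084, 0.1127, 0.0257]
eef_rot: [0.0, 0.999, 0.053, 0.0]
wrist_force: [-3.3, -2.9, 8.2]
opening: 0.404
time_s: 11.0
eef_pos: [0.5084, 0.1127, 0.0256]
eef_rot: [0.0, 0.999, 0.053, 0.0]
wrist_force: [-5.8, -2.7, 13.7]
opening: 0.4
```

Contact came at the expected height. I'll release slowly and retreat.

```bash
python3 -m pendant '[[[0,0,1,0,33],[0,0,0,0,37],[0,0,0,0,40],[0,0,0,0,45],[0,0,0,0,50],[0,0,0,0,54],[0,0,0,0,54]]]'; python3 -m pendant '[[[0,0,10,0,54],[0,0,20,0,54],[0,0,30,0,54],[0,0,35,0,54],[0,0,40,0,54],[0,0,40,0,54],[0,0,20,0,54],[0,0,0,0,54]]]'
python3 -m pendant '[[[-40,-40,0,0,54],[-40,-50,0,0,54],[-40,-50,0,0,54],[0,-40,0,0,54],[0,0,0,0,54]]]'
python3 - <<'E'
from h import *
np.set_printoptions(precision=4,suppress=True)
c=cam("top");s=cam("side")
for n,k in(("top",c),("side",s)):
  for t in("roller_center","seat_mid","strap_handle","strap_hinge"):print(n,t,[w(k,d["at"]).round(4) for d in spotter.tip_of(n,t)])
t=np.radians(6.05);ux=np.array([np.cos(t),np.sin(t),0]);A=np.array([.508,.1126,.0455])
for k in(c,s): print(pix(k,[A+ux*.081,A-ux*.081]).round(1))
# cabinet corner triangulation
def rd(k,uv):
    p=ray(k,[uv],k["o"][2]-1)[0]-k["o"]; return p/np.linalg.norm(p)
a,b=rd(c,[140,295]),rd(s,[438,178]);m=np.c_[a,-b];x=np.linalg.lstsq(m,s["o"]-c["o"],rcond=None)[0];print(c["o"]+a*x[0],s["o"]+b*x[1])
a=c["img"][210:360,150:350];b=s["img"][180:360,320:450]
cv2.imwrite("pics/c5.png",np.hstack([cv2.resize(a,(440,330)),cv2.resize(b,(238,330))])[:,:,::-1])
E
```

```text
time_s: 11.88
eef_pos: [0.5098, 0.1125, 0.0264]
eef_rot: [0.0, 0.999, 0.053, 0.002]
wrist_force: [0.9, -4.6, 7.2]
opening: 0.631
time_s: 12.88
eef_pos: [0.5088, 0.1134, 0.2221]
eef_rot: [-0.0, 0.999, 0.053, 0.002]
wrist_force: [0.5, 0.3, 0.9]
opening: 0.632
time_s: 13.5
eef_pos: [0.389, -0.0661, 0.2192]
eef_rot: [-0.0, 0.999, 0.051, -0.001]
wrist_force: [0.5, 0.9, 1.2]
opening: 0.635
top roller_center [array([0.4886, 0.2747, 0.1173]), array([0.5096, 0.1162, 0.0463])]
top seat_mid [array([0.5064, 0.1132, 0.043 ])]
top strap_handle [array([0.4877, 0.2731, 0.1154])]
top strap_hinge [array([0.5005, 0.171 , 0.0738]), array([ 0.4428, -0.1082, -0.0014])]
side roller_center [array([0.5119, 0.1133, 0.0469])]
side seat_mid [array([0.509 , 0.114 , 0.0477])]
side strap_handle [array([0.4901, 0.2699, 0.1177])]
side strap_hinge [array([0.5026, 0.1749, 0.0716])]
[[272.  234.4]
 [279.4 324. ]]
[[321.8 268.8]
 [440.5 268.1]]
[0.4812 0.304  0.2407] [0.4713 0.3052 0.2413]
```

View pics/c5.png

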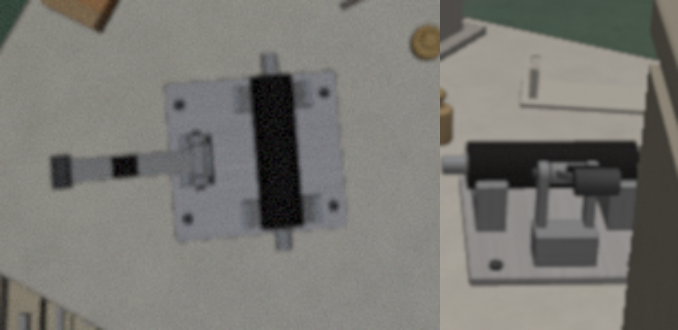

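The roller is seated and centred: its stub ends at (271.8,234.1) and (279.5,323.2) are within 1 px of the prediction. A cabinet corner sits close to the handle, at about (0.48,0.304,0.24). I'll turn the tool 90° above the strap and look at the clearance.

```bash
python3 -m pendant '[[[10,24,5,9,54],[12,30,5,9,54],[12,30,5,9,54],[12,30,5,9,54],[12,30,5,9,54],[12,30,5,9,54],[12,30,0,9,54],[12,30,0,9,54]]]'; python3 -m pendant '[[[12,30,0,9,54],[1,28,0,9,54],[0,0,0,0,54],[0,0,0,0,54]]]'
python3 - <<'E'
from h import *
np.set_printoptions(precision=4,suppress=True)
o=monitor.get_obs();print(o["eef_pos"],o["eef_rot"],o["opening"],o["wrist_force"],o["q"])
c=cam("top");s=cam("side")
cv2.imwrite("pics/c6.png",np.hstack([cv2.resize(c["img"][180:480,0:320],(400,375)),cv2.resize(s["img"][:375,240:640],(400,375))])[:,:,::-1])
E
```

```text
time_s: 15.0
eef_pos: [0.4842, 0.1709, 0.2502]
eef_rot: [0.0, 0.775, 0.632, 0.0]
wrist_force: [0.9, -0.8, -0.6]
opening: 0.632
time_s: 15.5
eef_pos: [0.4967, 0.2272, 0.25]
eef_rot: [0.0, 0.669, 0.743, -0.0]
wrist_force: [-0.5, -0.4, -0.4]
opening: 0.637
[0.4967 0.2272 0.25  ] [ 0.      0.6691  0.7431 -0.0003] 0.636631594372285 [-0.4822 -0.4003 -0.4019] [ 0.2119  0.1011  1.6584 -0.0004  1.3826  0.1073]
```

View pics/c6.png

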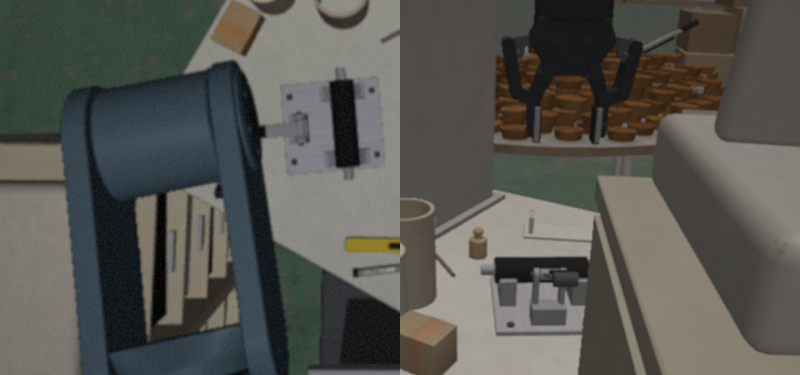

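The crops show the cabinet top edge beside the strap, the arm links well above it, and the gripper body's wide side along the jaw direction. With the pads held about 9 mm short of the handle axis there should be clearance. I'll go down here straddling the strap, then slide toward the handle in small steps.

```bash
python3 -m pendant '[[[0,0,-20,0,54],[0,0,-25,0,54],[0,0,-25,0,54],[0,0,-25,0,54],[0,0,-25,0,54],[0,0,-20,0,54],[0,0,-15,0,54],[0,0,0,0,54]]]'; python3 -m pendant '[[[-0.5,5,0,0,54],[-0.5,5,0,0,54],[-0.5,5,0,0,54],[-0.5,5,0,0,54],[-0.5,5,0,0,54],[0,0,0,0,54]]]'
```

```text
time_s: 16.6
eef_pos: [0.4962, 0.2268, 0.0942]
eef_rot: [-0.001, 0.669, 0.743, -0.001]
wrist_force: [0.3, 0.1, 0.7]
opening: 0.629
time_s: 17.35
eef_pos: [0.4943, 0.2529, 0.0952]
eef_rot: [-0.0, 0.668, 0.744, 0.0]
wrist_force: [-1.1, -0.4, 0.5]
opening: 0.63
```

```bash
python3 -m pendant '[[[-0.5,3,0,0,54],[-0.4,3,0,0,54],[0,0,0,0,54]]]'; python3 -m pendant '[[[-0.3,3,0,0,54],[-0.3,3,0,0,54],[0,0,0,0,54]]]'
python3 - <<'E'
from h import *
np.set_printoptions(precision=4,suppress=True)
s=cam("side")
print([w(s,d["at"]).round(4) for d in spotter.tip_of("side","strap_handle")],pix(s,[[.4908,.2732,.1185]]))
cv2.imwrite("pics/c7.png",cv2.resize(s["img"][150:350,300:500],(600,600))[:,:,::-1])
E
```

```text
time_s: 17.73
eef_pos: [0.4935, 0.2586, 0.0952]
eef_rot: [-0.0, 0.669, 0.744, -0.0]
wrist_force: [0.4, -1.2, -0.3]
opening: 0.636
time_s: 18.1
eef_pos: [0.493, 0.2647, 0.0952]
eef_rot: [0.0, 0.668, 0.744, 0.0]
wrist_force: [-0.4, -0.2, -0.2]
opening: 0.628
[array([0.4916, 0.2732, 0.1178])] [[405.0857 278.2039]]
```

View pics/c7.png

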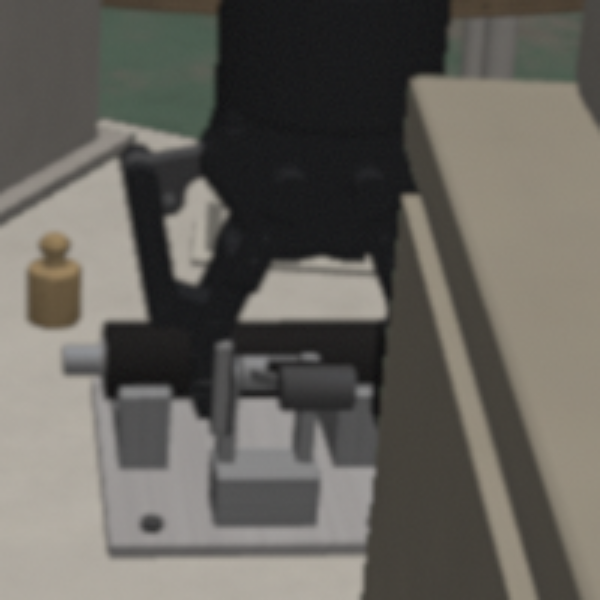

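No contact so far. The handle at crop (317,387) lies between the fingers at pad height, about 2 mm off the jaw centre. I'll nudge over and pinch.

```bash
python3 -m pendant '[[[-1.5,2,0,0,50],[0,0,0,0,40],[0,0,0,0,30],[0,0,0,0,24],[0,0,0,0,20],[0,0,0,0,18],[0,0,0,0,18],[0,0,0,0,18]]]'
```

```text
time_s: 19.2
eef_pos: [0.4901, 0.2664, 0.0954]
eef_rot: [-0.001, 0.668, 0.744, -0.001]
wrist_force: [-5.3, -0.7, 7.9]
opening: 0.291
```

```bash
python3 - <<'E'
import numpy as np
a=np.linspace(2.7,0.1,25);y=-110*np.cos(a);z=110*np.sin(a)
for i in range(24):
    d=y[i+1]-y[i];print("[%.1f,%.1f,%.1f,0,18],"%(-.1054*d,.9944*d,z[i+1]-z[i]),end="\n" if i%8==7 else "")
E
```

```text
[0.6,-5.6,10.5,0,18],[0.7,-6.7,9.8,0,18],[0.8,-7.7,9.0,0,18],[0.9,-8.7,8.1,0,18],[1.0,-9.5,7.1,0,18],[1.1,-10.2,6.1,0,18],[1.1,-10.8,4.9,0,18],[1.2,-11.3,3.7,0,18],
[1.2,-11.6,2.5,0,18],[1.2,-11.8,1.2,0,18],[1.3,-11.8,-0.1,0,18],[1.2,-11.8,-1.4,0,18],[1.2,-11.5,-2.7,0,18],[1.2,-11.2,-3.9,0,18],[1.1,-10.7,-5.1,0,18],[1.1,-10.1,-6.2,0,18],
[1.0,-9.4,-7.3,0,18],[0.9,-8.5,-8.3,0,18],[0.8,-7.6,-9.1,0,18],[0.7,-6.6,-9.9,0,18],[0.6,-5.5,-10.6,0,18],[0.5,-4.3,-11.1,0,18],[0.3,-3.1,-11.5,0,18],[0.2,-1.8,-11.8,0,18],
```

```bash
python3 -m pendant '[[[0.6,-5.6,10.5,0,18],[0.7,-6.7,9.8,0,18],[0.8,-7.7,9.0,0,18],[0,0,0,0,18]]]'; python3 -m pendant '[[[0.9,-8.7,8.1,0,18],[1.0,-9.5,7.1,0,18],[1.1,-10.2,6.1,0,18],[1.1,-10.8,4.9,0,18],[1.2,-11.3,3.7,0,18],[0,0,0,0,18]]]'
```

```text
time_s: 19.7
eef_pos: [0.4923, 0.2453, 0.1246]
eef_rot: [-0.001, 0.669, 0.743, -0.001]
wrist_force: [-6.2, 0.6, -4.7]
opening: 0.29
time_s: 20.45
eef_pos: [0.4976, 0.1944, 0.1537]
eef_rot: [-0.001, 0.669, 0.743, -0.001]
wrist_force: [-6.1, 0.9, -8.5]
opening: 0.289
```

```bash
python3 -m pendant '[[[1.2,-11.6,2.5,0,18],[1.2,-11.8,1.2,0,18],[1.3,-11.8,-0.1,0,18],[1.2,-11.8,-1.4,0,18],[0,0,0,0,18]]]'; python3 -m pendant '[[[1.2,-11.5,-2.7,0,18],[1.2,-11.2,-3.9,0,18],[1.1,-10.7,-5.1,0,18],[1.1,-10.1,-6.2,0,18],[0,0,0,0,18]]]'
python3 - <<'E'
from h import *
np.set_printoptions(precision=4,suppress=True)
c=cam("top");s=cam("side")
for n,k in(("top",c),("side",s)):print([w(k,d["at"]).round(4) for d in spotter.tip_of(n,"strap_handle")])
cv2.imwrite("pics/c8.png",cv2.resize(s["img"][150:350,300:500],(600,600))[:,:,::-1])
E
```

```text
time_s: 21.08
eef_pos: [0.5023, 0.1482, 0.1558]
eef_rot: [-0.002, 0.669, 0.743, -0.001]
wrist_force: [-6.3, 4.8, -9.5]
opening: 0.29
time_s: 21.7
eef_pos: [0.5068, 0.1048, 0.1383]
eef_rot: [-0.002, 0.669, 0.743, -0.001]
wrist_force: [-8.2, 4.8, -3.1]
opening: 0.288
[]
[array([0.5048, 0.1137, 0.167 ])]
```

View pics/c8.png

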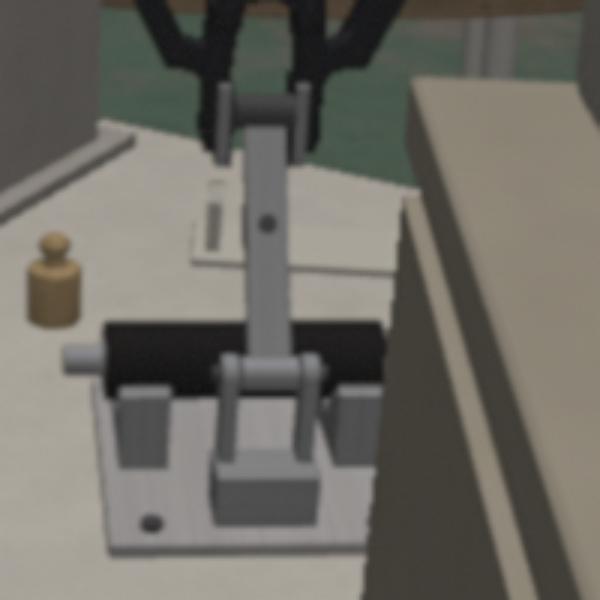

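The strap is pinched by its handle and swinging over, now at about 1 rad, and the roller hasn't moved. I'll carry on.

```bash
python3 -m pendant '[[[1.0,-9.4,-7.3,0,18],[0.9,-8.5,-8.3,0,18],[0.8,-7.6,-9.1,0,18],[0.7,-6.6,-9.9,0,18],[0,0,0,0,18]]]'; python3 -m pendant '[[[0.6,-5.5,-10.6,0,18],[0.5,-4.3,-11.1,0,18],[0.3,-3.1,-11.5,0,18],[0,0,0,0,18]]]'; python3 -m pendant '[[[0,-1,-4,0,18],[0,-1,-4,0,18],[0,0,0,0,18]]]'
```

```text
time_s: 22.52
eef_pos: [0.5102, 0.0725, 0.1038]
eef_rot: [-0.001, 0.669, 0.743, -0.001]
wrist_force: [-9.2, 2.0, 0.2]
opening: 0.283
time_s: 23.02
eef_pos: [0.5115, 0.0597, 0.0706]
eef_rot: [-0.001, 0.669, 0.743, -0.001]
wrist_force: [-9.9, 2.2, 1.2]
opening: 0.282
time_s: 23.4
eef_pos: [0.5117, 0.0581, 0.0631]
eef_rot: [-0.001, 0.669, 0.744, -0.001]
wrist_force: [-9.6, 3.9, 1.7]
opening: 0.289
```

```bash
python3 -m pendant '[[[0,0,-3,0,18],[0,0,-3,0,18],[0,0,-3,0,18],[0,0,0,0,18]]]'; python3 -m pendant '[[[0,0,-2,0,18],[0,0,-1,0,18],[0,0,0,0,18]]]'; python3 -m pendant '[[[0,0,-1,0,18],[0,0,0,0,18]]]'
```

```text
time_s: 23.9
eef_pos: [0.5118, 0.0574, 0.0543]
eef_rot: [-0.001, 0.669, 0.743, -0.001]
wrist_force: [-11.7, 0.1, 2.1]
opening: 0.286
time_s: 24.28
eef_pos: [0.5117, 0.0573, 0.0514]
eef_rot: [-0.001, 0.668, 0.744, -0.002]
wrist_force: [-9.6, -1.4, 3.0]
opening: 0.281
time_s: 24.52
eef_pos: [0.5117, 0.0572, 0.0504]
eef_rot: [-0.001, 0.668, 0.744, -0.002]
wrist_force: [-10.2, -1.4, 2.7]
opening: 0.284
```

```bash
python3 -m pendant '[[[0,0,-1,0,18],[0,0,0,0,18]]]'; python3 -m pendant '[[[0,0,-1,0,18],[0,0,0,0,18]]]'; python3 -m pendant '[[[0,0,-0.5,0,18],[0,0,0,0,18]]]'
```

```text
time_s: 24.78
eef_pos: [0.5118, 0.0571, 0.0495]
eef_rot: [-0.001, 0.668, 0.744, -0.002]
wrist_force: [-10.6, -2.2, 3.7]
opening: 0.29
time_s: 25.02
eef_pos: [0.5118, 0.0571, 0.0484]
eef_rot: [-0.001, 0.669, 0.744, -0.002]
wrist_force: [-10.8, -2.4, 2.1]
opening: 0.288
time_s: 25.28
eef_pos: [0.5118, 0.0571, 0.0479]
eef_rot: [-0.001, 0.669, 0.744, -0.002]
wrist_force: [-10.4, -1.6, 3.1]
opening: 0.288
```

```bash
python3 -m pendant '[[[0,0,-1,0,18],[0,0,0,0,18]]]'; python3 -m pendant '[[[0,0,-1,0,18],[0,0,0,0,18]]]'; python3 -m pendant '[[[0,0,-1,0,18],[0,0,0,0,18]]]'
```

```text
time_s: 25.52
eef_pos: [0.5118, 0.057, 0.0469]
eef_rot: [-0.001, 0.669, 0.743, -0.002]
wrist_force: [-11.5, -3.2, 3.2]
opening: 0.287
time_s: 25.78
eef_pos: [0.5118, 0.057, 0.046]
eef_rot: [-0.001, 0.669, 0.744, -0.002]
wrist_force: [-9.8, -3.1, 2.9]
opening: 0.288
time_s: 26.02
eef_pos: [0.5118, 0.0571, 0.0449]
eef_rot: [-0.001, 0.668, 0.744, -0.002]
wrist_force: [-10.5, -1.6, 2.7]
opening: 0.29
```

```bash
python3 - <<'E'
from h import *
c=cam("top");s=cam("side")
for n,k in(("top",c),("side",s)):
  for t in("strap_handle","roller_center"):print(n,t,[w(k,d["at"]).round(4) for d in spotter.tip_of(n,t)])
t=np.radians(6.05)
H=lambda a:np.array([.508+np.sin(t)*-(.062-.11*np.cos(a)),.1126+np.cos(t)*(.062-.11*np.cos(a)),.0715+.11*np.sin(a)])
print(pix(s,[H(0),H(.05),H(.1)]),H(0))
cv2.imwrite("pics/c9.png",cv2.resize(s["img"][200:320,310:450],(700,600),interpolation=cv2.INTER_CUBIC)[:,:,::-1])
E
```

```text
top strap_handle []
top roller_center []
side strap_handle [array([0.5124, 0.0625, 0.0817])]
side roller_center [array([0.5099, 0.1149, 0.0469])]
[[378.29991769 236.28988623]
 [378.51935671 232.76918688]
 [378.76332397 229.31598109]] [0.51305902 0.06486735 0.0715    ]
```

View pics/c9.png

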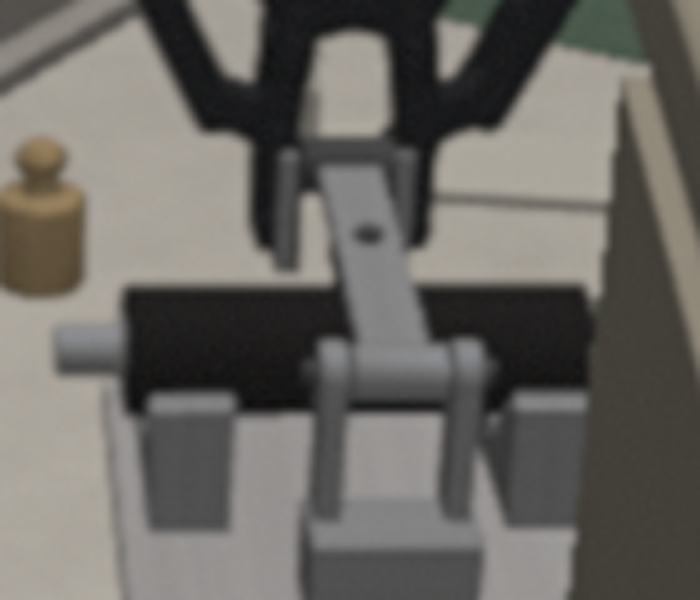

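The handle is at about (379.6,230.4) in the side view, so the strap is still around 0.085 rad open. I'll keep lowering gently.

```bash
for i in 1; do :; done; python3 -m pendant '[[[0,0,-2,0,18],[0,0,-1,0,18],[0,0,0,0,18]]]'; python3 -m pendant '[[[0,0,-1,0,18],[0,0,-1,0,18],[0,0,0,0,18]]]'; python3 -m pendant '[[[0,0,-1,0,18],[0,0,0,0,18]]]'
```

```text
time_s: 26.7
eef_pos: [0.5118, 0.0573, 0.0419]
eef_rot: [-0.001, 0.669, 0.743, -0.001]
wrist_force: [-11.1, -1.4, 3.6]
opening: 0.285
time_s: 27.08
eef_pos: [0.5117, 0.0575, 0.0399]
eef_rot: [-0.001, 0.668, 0.744, -0.001]
wrist_force: [-10.7, 0.1, 3.0]
opening: 0.285
time_s: 27.32
eef_pos: [0.5117, 0.0575, 0.0389]
eef_rot: [-0.001, 0.668, 0.744, -0.002]
wrist_force: [-10.5, -0.4, 3.3]
opening: 0.291
```

```bash
python3 -m pendant '[[[0,0,-1,0,18],[0,0,0,0,18]]]'; python3 -m pendant '[[[0,0,-1,0,18],[0,0,0,0,18]]]'
python3 - <<'E'
from h import *
s=cam("side")
print([w(s,d["at"]).round(4) for d in spotter.tip_of("side","strap_handle")])
cv2.imwrite("pics/c10.png",cv2.resize(s["img"][200:320,310:450],(700,600),interpolation=cv2.INTER_CUBIC)[:,:,::-1])
E
```

```text
time_s: 27.58
eef_pos: [0.5117, 0.0578, 0.0379]
eef_rot: [-0.001, 0.669, 0.743, -0.001]
wrist_force: [-10.9, 0.8, 2.7]
opening: 0.284
time_s: 27.82
eef_pos: [0.5118, 0.0578, 0.0369]
eef_rot: [-0.001, 0.669, 0.743, -0.001]
wrist_force: [-11.4, 0.5, 3.0]
opening: 0.289
[array([0.5135, 0.064 , 0.0729])]
```

View pics/c10.png

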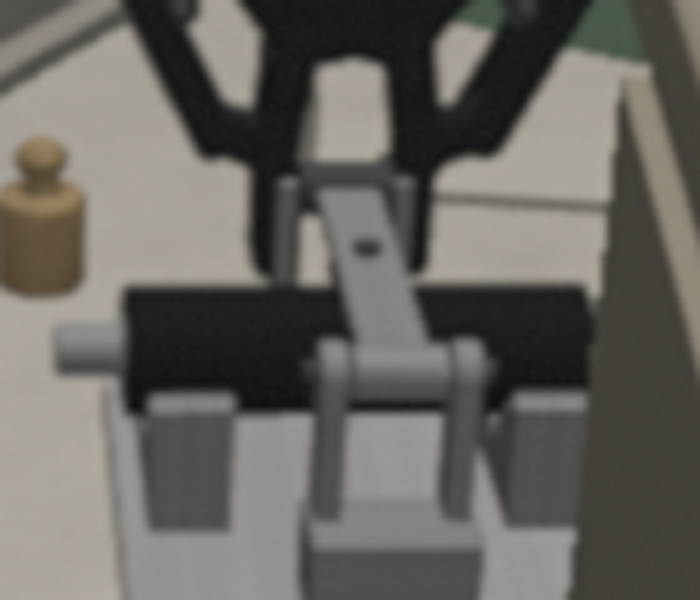

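The handle is now at row 234.8, about 0.02 rad. I'll lower the last 2–3 mm until there is contact.

```bash
python3 -m pendant '[[[0,0,-1,0,18],[0,0,0,0,18]]]'; python3 -m pendant '[[[0,0,-1,0,18],[0,0,0,0,18]]]'; python3 -m pendant '[[[0,0,-0.7,0,18],[0,0,0,0,18]]]'
```

```text
time_s: 28.18
eef_pos: [0.5117, 0.0579, 0.0364]
eef_rot: [-0.001, 0.668, 0.744, -0.001]
wrist_force: [-12.2, 2.6, 9.2]
opening: 0.288
time_s: 28.42
eef_pos: [0.5117, 0.058, 0.0361]
eef_rot: [-0.001, 0.668, 0.744, -0.001]
wrist_force: [-15.4, 2.4, 15.4]
opening: 0.285
time_s: 28.68
eef_pos: [0.5118, 0.058, 0.0359]
eef_rot: [-0.001, 0.668, 0.744, -0.001]
wrist_force: [-17.8, 2.6, 20.8]
opening: 0.287
```

The pad is on the roller. I'll relax the push, release and rise.

```bash
python3 -m pendant '[[[0,0,1.7,0,18],[0,0,0,0,22],[0,0,0,0,26],[0,0,0,0,30],[0,0,0,0,36],[0,0,0,0,44],[0,0,0,0,50],[0,0,0,0,50]]]'; python3 -m pendant '[[[0,0,5,0,50],[0,0,10,0,50],[0,0,20,0,50],[0,0,30,0,50],[0,0,40,0,50],[0,0,40,0,50],[0,0,20,0,50],[0,0,0,0,50]]]'; python3 -m pendant '[[[-20,-30,0,0,50],[-30,-45,0,0,50],[-30,-45,0,0,50],[-30,-40,0,0,50],[-20,-20,0,0,50],[0,0,0,0,50]]]'
python3 - <<'E'
from h import *
c=cam("top");s=cam("side")
for n,k in(("top",c),("side",s)):
  for t in("strap_handle","roller_center","core","film","weight"):print(n,t,[w(k,d["at"]).round(4) for d in spotter.tip_of(n,t)[:2]])
cv2.imwrite("pics/c11.png",np.hstack([cv2.resize(c["img"][220:345,190:340],(432,360)),cv2.resize(s["img"][200:320,310:430],(360,360))])[:,:,::-1])
E
```

```text
time_s: 29.68
eef_pos: [0.5135, 0.0584, 0.0355]
eef_rot: [0.0, 0.669, 0.744, 0.0]
wrist_force: [-0.4, 0.8, 0.4]
opening: 0.591
time_s: 30.68
eef_pos: [0.5145, 0.0584, 0.2029]
eef_rot: [0.002, 0.669, 0.744, 0.001]
wrist_force: [0.2, -0.6, -0.1]
opening: 0.578
time_s: 31.42
eef_pos: [0.3817, -0.1222, 0.1994]
eef_rot: [-0.001, 0.67, 0.743, -0.0]
wrist_force: [-0.0, 0.1, -0.1]
opening: 0.584
top strap_handle [array([0.5105, 0.0662, 0.0714]), array([0.5044, 0.114 , 0.0389])]
top roller_center [array([0.5095, 0.1164, 0.0475])]
top core [array([ 0.6969,  0.1206, -0.0035]), array([0.5093, 0.114 , 0.0497])]
top film [array([0.7089, 0.2253, 0.0021])]
top weight [array([ 0.6058, -0.0115, -0.0066])]
side strap_handle [array([0.5139, 0.0617, 0.0726])]
side roller_center [array([0.5113, 0.1121, 0.0435])]
side core [array([ 0.6905,  0.1221, -0.0041]), array([0.5095, 0.1114, 0.0479])]
side film [array([0.7075, 0.2291, 0.0018])]
side weight [array([ 0.6043, -0.0072,  0.001 ])]
```

The handle is at closed height, and the roller and bystanders read as they did before. I'm handing in.

```bash
python3 -c "
from bench import order,monitor
o=monitor.get_obs();print(o['time_s'],o['wrist_force']);print(order.hand_in())"
```

```text
32.025 [ 0.6165634  -0.31365829 -0.87901084]
the job is handed in; nothing more can be done
None
```

The roller is seated in both V-blocks with the strap closed on it. I handed the job in at 32 s of the 62 s allowed; it reported no verdict.

**Roller:** I lifted it out of the rest and lowered it until contact at the expected height, about 14 N at the wrist. With the strap still open, both stub ends were within 1 px (about 1.5 mm) of the predicted centred position.

**Strap:** I pinched the handle about 7 mm off its axis, because the gripper body would otherwise have come too close to the cabinet beside it. The handle turned in the grip on the way over. At first the strap stopped about 0.085 rad short of closed, so I lowered it further until the pad touched, at about 21 N. Then I relaxed the push and let go.

**Last checks, after letting go:**
- **Strap handle:** both cameras put it at 71–73 mm high, against 71.5 mm when closed.
- **Roller centre:** it read within about 4 mm of the seat in position and 2 mm in height, within the networks' 4 mm accuracy.
- **Bystanders:** core, film and weight were all within about 5 mm of where they started.
- **Gripper:** it is clear of everything, with wrist force about 1 N.

I could not view the final picture, because the limit of 12 was reached. The closed strap and the pad's contact on the roller therefore rest on the network readings and the contact force, not on a look.

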